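Fit the carrier ring and clamp collar on a tube-mixer spindle

TASK

Fit the tube mixer: thread the wide carrier ring, hub up, down the drive's spindle onto the stiff sleeve, then the smaller clamp collar, flange down, on top of it. Press the stack down the spindle until the sleeve is fully home on the housing, let go, and leave the tube rack and the jar standing where they are.

Things in the scene. Friction and masses are not known exactly. Their poses are not given: they have to be found in the camera images.
- carrier: tube-carrier ring, plain aluminium: a flat disc 120 mm across and 10 mm thick with a raised central hub 42 mm across, 34 mm tall in all (hub 24 mm above the disc), with a 25 mm bore right through; a circle of 12 dark dots on the disc; 0.25 kg. Lies hub up on the bench at the start. Origin: centre of its underside; z up along the bore.
- collar: clamp collar, plain aluminium: a flange 64 mm across and 8 mm thick with a narrower neck 46 mm across above it, 30 mm tall in all (neck 22 mm), with a 25 mm bore right through; 0.15 kg. Stands flange down on the bench at the start. Origin: centre of its underside; z up along the bore.
- drive: tube-mixer drive, fixed: a white housing 150 x 140 x 50 mm with a steel spindle 18 mm in diameter standing upright from the middle of its top, 78 mm tall, its last 11 mm tapered to 8 mm. A clear gel tank 65 mm tall stands fixed on the bench beyond it, at least 0.75 m from the robot, out of the way. Origin: centre of the housing's underside; z up along the spindle.
- seat (a point): point on the spindle's axis at the housing's top, 50 mm above the drive's origin
- spindle_tip (a point): top end of the spindle, 128 mm above the bench
- sleeve_top (a point): centre of the top face of the sleeve: a dark steel disc 52 mm across and 6 mm thick around the spindle, on which the carrier rests. It slides stiffly on the spindle (about 9 N, stays where it is left, the rings' weight alone does not move it). Fully home it lies on the housing, this point 56 mm above the bench; it starts 14 to 20 mm higher.
- sleeve (a joint): how far the sleeve is pressed down the spindle, in m: 0 = fully up, 0.020 = fully home on the housing
- rack: bystander: blue tube rack 90 x 130 x 51 mm with small capped tubes, loose. Origin: centre of its underside.
- waste: bystander: white plastic jar, 90 mm across and 120 mm tall, loose. Origin: centre of its underside.
There are look-alikes about, which are no part of the job. Leave any red look-alike of the collar alone.

How it is judged:
At the end, for the whole second after the job is handed in: Sleeve within 3 mm of fully home; carrier and collar within 6 mm of the spindle axis, upright within 0.08 rad and at rest; carrier underside 2-10 mm above the housing (6 nominal), collar underside 35-44 mm above it (40 nominal) (value of joint sleeve above 0.017 m and horizontal distance between each of carrier, collar and seat below 0.006 m and z of carrier in the frame of seat between 0.002 and 0.01 m and angle between each of carrier, collar's own z axis and vertical below 0.08 rad and linear speed of each of carrier, collar below 0.02 m/s and z of collar in the frame of seat between 0.035 and 0.044 m); the robot touches nothing.
It fails at once if the tube rack is pushed more than 30 mm or tipped (distance of rack from where it was at the start of the episode above 0.03 m or angle between rack's own z axis and vertical above 0.3 rad).
It fails at once if the jar is pushed more than 30 mm or tipped (distance of waste from where it was at the start of the episode above 0.03 m or angle between waste's own z axis and vertical above 0.3 rad).
It also fails if it takes over 58 s, if anything falls off the work surface, if the arm or the gripper's body presses on something with over 40 N, if the wrist force passes 120 N, or if a joint passes its speed limit or range.

ROBOT

A 6-joint arm with a two-finger parallel gripper is mounted at the origin on the work surface. World frame = base frame: x ahead of the robot, y to its left, z up, the work surface at z = 0. Lengths are in m, angles in rad, forces in N, time in s.
With the tool pointing down it reaches from about 0.225 to 0.875 m from the base axis. Payload 3.4 kg.
Tool frame: the origin (TCP) lies where the fingers leave the gripper's body, on its centre line; the fingertips stand 73 mm ahead of it and the grasp point (between the pads) lies 54 mm ahead of it (manip.pinch_z is the distance from the TCP to the grasp point, in m); z points along the fingers, y is the line along which they close (so a half turn about z gives the same grasp; the last joint's range is limited). The gripper opens to 85 mm and grips with 20 to 120 N. Pads are 22 mm wide; open, the fingers measure 114 mm over their backs; the gripper's body (76 mm by 85 mm) begins 54 mm behind the grasp point. The pads swing forward as they close: fully open they stand 13 mm farther back than shut.
Start: joints at [1.145, 0.276, 1.505, -0, 1.361, -0.121], TCP at [0.173, 0.549, 0.304] pointing down, gripper open.
Joint ranges: [-2.89, 2.89], [-0.75, 2.08], [0.22, 2.7], [-1.18, 4.32], [0.11, 2.71], [-2.7, 2.7]. Speed limits (rad/s): [2.57, 2.57, 3.14, 3.14, 3.14, 3.14].

INTERFACE

Orientations are given as a unit quaternion [w, x, y, z].
In Python, from rig import readout, imaging, manip gives the robot as it stands. The module is installed in compiled form; this text tells all that it offers.
- The arm moves only by the tool servo_tool, never from a script. Its argument "moves" is a list of rows, each an object with "dp": the shift along the tool's x, y, z in units of 0.2 m (1.0 is 0.2 m), a list of three; "delta_rot": the turn, a rotation vector about the tool's x, y, z in units of 0.1 rad (1.0 is 0.1 rad), a list of three; "fingers": the opening, from 0 (shut) to 1 (fully open). In form: [{"dp": [dx, dy, dz], "delta_rot": [wx, wy, wz], "fingers": fingers}, ...]. A call has 1 to 5 rows; each row shifts and turns the commanded pose from where the row before left it, along the tool's axes as they then stand; what a row does not reach is not made up. A row lasts 1/10 s, in which the tool goes at most 50 mm and 8.59 degrees, less where a joint would pass 70% of its speed; a pose out of reach is approached as far as the arm can. A call with a number of a shift or a turn outside -1 to 1 is refused whole. A call with a gripper value outside its range is refused whole. The fingers move at their own pace and stop on an object; "force" is the grip in N (left out, the last holds). Time passes only in rows, so rows that do not move let the fingers close. It gives the time, the measured TCP pose, the force, the opening and the grip force at its end, in the units of the state.
- readout.get_state(): the state, without advancing time (a new reading comes with each control period).
- imaging.get_image(name): name is "scene" or "top"; returns (picture, depth): 400x640x3 uint8, red, green, blue; 400x640 float32, m along the optical axis (not along the pixel's ray), 0 where there is no reading.
- imaging.calibration(name): a dict with "intrinsics" (3x3 intrinsics, pixels), "R" (3x3) and "t" (3): a world point X has camera coordinates R X + t. Camera axes: x right, y down, z forward; pixel columns grow to the right and rows downward; lengths in m; the calibration is good to about 2 mm. A picture is of the moment at which its call begins. calibration takes no time and is no camera call.
- manip.sign_off(): hands the job in; it is judged then, once.
The state is a dict: "clock": time; "qpos": joint angles; "qd": joint speeds; "effort": joint torques, N m; "position": TCP position; "ee_rot": TCP orientation; "contact_force": force on the tool from outside, world axes, zero at the start; "moment": the same for the moment, N m; "width": finger opening in m; "gripper_force": force on a finger pad.
Only numpy, scipy, OpenCV 4.12 (cv2) and the standard library are available. Lean on these libraries where they do the work, as an engineer would, in place of code of your own. Each camera call takes 0.05 s, during which the arm holds its last target. There are 200 camera calls.

## Working session

There is one attempt and no reset: what is moved stays moved. The work goes in short steps, Python scripts to look and compute and a tool call to move; the robot and the scene stay as the last step left them, time stands still between calls to the robot, and variables do not carry over. Pictures are saved under pics/ and viewed, at most 10 in all, crops included, and the job is handed in when it is done.

Besides the shell and the picture viewer there is one more tool, called after ">>>" by a JSON object that holds its "name" and its "arguments", one argument or row to a line. servo_tool: Moves the arm, as the interface text tells. Its arguments: {"type":"object","properties":{"moves":{"type":"array"},"force":{"type":"number"}},"required":["moves"]}

```bash
mkdir -p pics
python3 - <<'E'
from rig import readout, imaging, manip
import cv2,numpy as np
for n in("scene","top"):
    p,d=imaging.get_image(n); cv2.imwrite(f"pics/{n}0.png",p[:,:,::-1]); np.savez(f"{n}0.npz",p=p,d=d)
    c=imaging.calibration(n); print(n,c["intrinsics"].round(1).tolist(),c["R"].round(3).tolist(),c["t"].round(3).tolist())
s=readout.get_state(); print({k:np.round(v,3).tolist() for k,v in s.items()}, manip.pinch_z)
E
```

```text
scene [[426.6, 0.0, 319.7], [0.0, 426.6, 199.3], [0.0, 0.0, 1.0]] [[-0.283, 0.959, 0.009], [0.531, 0.165, -0.831], [-0.799, -0.231, -0.556]] [0.16, -0.201, 1.651]
top [[372.2, 0.0, 319.8], [0.0, 372.2, 201.9], [0.0, 0.0, 1.0]] [[0.054, -0.999, -0.0], [-0.975, -0.053, -0.217], [0.217, 0.012, -0.976]] [-0.015, 0.544, 0.828]
{'clock': 0.1, 'qpos': [1.145, 0.277, 1.506, -0.0, 1.361, -0.121], 'qd': [0.0, -0.003, -0.002, -0.002, 0.001, -0.0], 'effort': [0.002, -41.77, -24.64, -0.0, 0.006, 0.0], 'position': [0.172, 0.548, 0.303], 'ee_rot': [-0.0, 0.152, 0.988, -0.001], 'contact_force': [0.23, 0.308, 0.315], 'moment': [0.018, 0.016, -0.061], 'gripper_force': 0.0, 'width': 0.085} 0.0539
```

View pics/scene0.png

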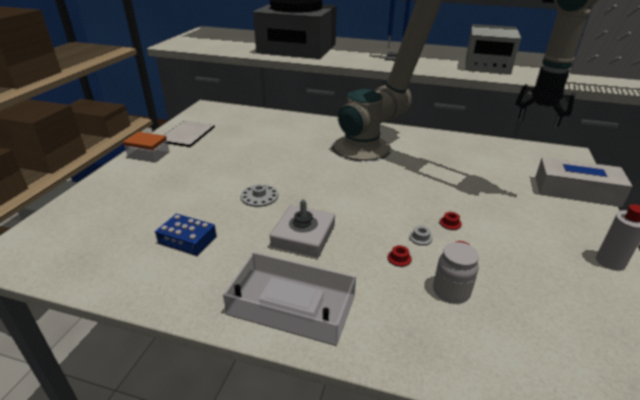

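View pics/top0.png

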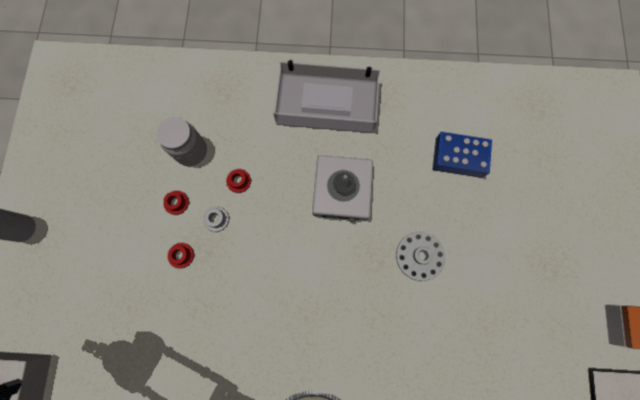

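The scene picture shows the carrier at (259,194), the drive's spindle at (303,208), the plain collar at (421,233) among red ones at (451,219), (400,255) and (462,247), the rack at (187,233) and the jar at (456,272). The top picture shows the carrier at (420,256), spindle (344,184), collar (215,219), reds at (238,181), (175,202), (180,255), the rack at (463,153) and the jar at (182,142).

```bash
cat > h.py <<'E'
import numpy as np,cv2
from rig import imaging
def cloud(n,d):
    c=imaging.calibration(n);K,R,t=c["intrinsics"],c["R"],c["t"]
    v,u=np.mgrid[0:400,0:640]
    X=np.stack([(u-K[0,2])/K[0,0]*d,(v-K[1,2])/K[1,1]*d,d],-1)
    W=(X-t)@R; W[d==0]=np.nan
    return W
def ray(n,u,v,z):
    c=imaging.calibration(n);K,R,t=c["intrinsics"],c["R"],c["t"]
    r=R.T@np.linalg.solve(K,np.array([u,v,1.])); o=-R.T@t
    return o+r*(z-o[2])/r[2]
def proj(n,X):
    c=imaging.calibration(n); q=c["intrinsics"]@(c["R"]@np.asarray(X,float)+c["t"]); return q[:2]/q[2]
def planehull(n,mask,z):
    # contour of mask cast on plane z -> min enclosing circle
    cs,_=cv2.findContours(mask.astype(np.uint8),cv2.RETR_EXTERNAL,cv2.CHAIN_APPROX_NONE)
    k=max(cs,key=cv2.contourArea)[:,0]
    P=np.array([ray(n,u,v,z)[:2] for u,v in k],np.float32)
    (x,y),(a,b),_=cv2.fitEllipse(P*1000); return np.round([x,y,a,b],1),len(k)
E
python3 - <<'E'
from h import *
import numpy as np
seeds={"top":{"carrier":(420,256),"collar":(215,219),"drive":(344,184)},"scene":{"carrier":(259,194),"collar":(421,233),"drive":(303,215)}}
def info(n,name,W,m):
    P=W[m]; 
    print(n,name,len(P),"mean",P.mean(0).round(4) if len(P) else None,"mid",((P.min(0)+P.max(0))/2).round(4) if len(P) else None,"span",np.ptp(P,axis=0).round(3) if len(P) else None)
for n in("top","scene"):
    f=np.load(n+"0.npz");W=cloud(n,f["d"]);
    for k,(u,v) in seeds[n].items():
        m=np.zeros((400,640),bool);m[max(v-35,0):v+36,u-35:u+36]=1
        z=W[...,2]
        if k=="carrier":bands=[(.006,.016),(.028,.042)];c=.07
        elif k=="collar":bands=[(.004,.014),(.024,.036)];c=.038
        else:bands=[(.045,.056),(.06,.085),(.09,.14)];c=.11
        ctr=ray(n,u,v,{"carrier":.02,"collar":.02,"drive":.07}[k])
        print(k,"ray",ctr.round(4))
        mm=m&(np.hypot(W[...,0]-ctr[0],W[...,1]-ctr[1])<c)
        for a,b in bands: info(n,f"{k}{a}-{b}",W,mm&(z>a)&(z<b))
E
```

```text
carrier ray [ 0.4318 -0.2344  0.02  ]
top carrier0.006-0.016 1619 mean [ 0.4336 -0.2363  0.0101] mid [ 0.4349 -0.2373  0.011 ] span [0.119 0.118 0.01 ]
top carrier0.028-0.042 166 mean [ 0.4346 -0.2368  0.0335] mid [ 0.4346 -0.2371  0.0328] span [0.041 0.041 0.009]
collar ray [0.4952 0.2709 0.02  ]
top collar0.004-0.014 209 mean [0.4954 0.2678 0.0081] mid [0.4997 0.2746 0.0088] span [0.063 0.063 0.009]
top collar0.024-0.036 206 mean [0.4987 0.2736 0.0296] mid [0.499 0.274 0.03 ] span [0.045 0.045 0.012]
drive ray [ 0.5881 -0.0411  0.07  ]
top drive0.045-0.056 2937 mean [ 0.5876 -0.0386  0.0497] mid [ 0.5908 -0.0388  0.0501] span [0.152 0.142 0.01 ]
top drive0.06-0.085 295 mean [ 0.5887 -0.0383  0.0758] mid [ 0.5908 -0.0393  0.0763] span [0.051 0.05  0.016]
top drive0.09-0.14 68 mean [ 0.588  -0.0384  0.1164] mid [ 0.5901 -0.0386  0.111 ] span [0.015 0.017 0.038]
carrier ray [ 0.4497 -0.2325  0.02  ]
scene carrier0.006-0.016 485 mean [ 0.4477 -0.2342  0.0099] mid [ 0.4385 -0.2387  0.0109] span [0.115 0.119 0.01 ]
scene carrier0.028-0.042 76 mean [ 0.4377 -0.2384  0.0326] mid [ 0.4368 -0.2388  0.0323] span [0.041 0.042 0.008]
collar ray [0.4994 0.272  0.02  ]
scene collar0.004-0.014 140 mean [0.5125 0.2721 0.0082] mid [0.5068 0.2725 0.0091] span [0.052 0.063 0.01 ]
scene collar0.024-0.036 126 mean [0.5023 0.2724 0.0288] mid [0.4998 0.2722 0.0288] span [0.045 0.042 0.009]
drive ray [ 0.5807 -0.0435  0.07  ]
scene drive0.045-0.056 1483 mean [ 0.6044 -0.0365  0.0496] mid [ 0.5921 -0.0404  0.0506] span [0.152 0.143 0.011]
scene drive0.06-0.085 174 mean [ 0.5968 -0.0384  0.0755] mid [ 0.5908 -0.0411  0.0767] span [0.052 0.051 0.016]
scene drive0.09-0.14 80 mean [ 0.5963 -0.0392  0.1104] mid [ 0.5949 -0.0402  0.1091] span [0.014 0.015 0.038]
```

Run:
```python
import cv2,numpy as np
f=np.load("top0.npz")["p"][:,:,::-1];g=np.load("scene0.npz")["p"][:,:,::-1]
c=lambda i,u,v:cv2.resize(i[v-30:v+30,u-40:u+40],(400,300),interpolation=cv2.INTER_CUBIC)
cv2.imwrite("pics/crops.png",np.vstack([np.hstack([c(f,420,256),c(f,344,184)]),np.hstack([c(f,215,219),c(g,303,215)])]))
```

```text
(no output)
```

View pics/crops.png

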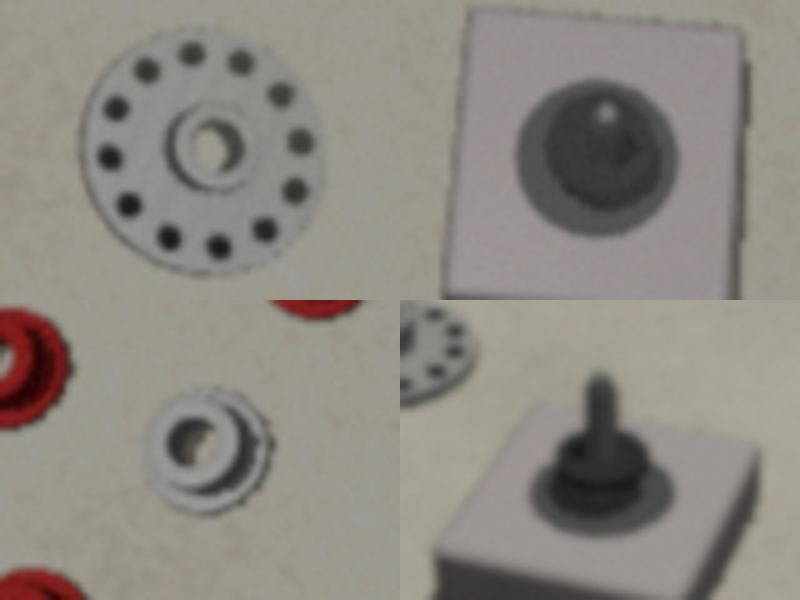

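The crops show the carrier, drive and collar clearly. Depth spans match the sizes given (120, 42, 64, 46, 52 mm). Taking the mean of both views gives carrier (.436,-.238), collar (.4995,.273), spindle (.591,-.040) and sleeve top at about .0755. First I square the tool and half close the fingers, to measure the fingertip height.

>>> {"name": "servo_tool", "arguments": {
  "moves": [
    {"dp": [0,0,0],"delta_rot": [0,0,-1],"fingers": 0.5},
    {"dp": [0,0,0],"delta_rot": [0,0,-1],"fingers": 0.5},
    {"dp": [0,0,0],"delta_rot": [0,0,-1],"fingers": 0.5},
    {"dp": [0,0,0],"delta_rot": [0,0,-0.05],"fingers": 0.5},
    {"dp": [0,0,0],"delta_rot": [0,0,0],"fingers": 0.5}
  ],
  "force": 60
}}

```text
clock: 0.6
position: [0.1725, 0.5484, 0.3036]
ee_rot: [-0.0, 0.001, 1.0, -0.0]
contact_force: [-0.4, -0.2, -0.1]
width: 0.0428
gripper_force: 0.0
```

Run:
```python
from h import *
from rig import readout
s=readout.get_state();print(s["position"],s["ee_rot"],s["qpos"],s["width"])
p,d=imaging.get_image("scene")
for nm,D in(("open",np.load("scene0.npz")["d"]),("half",d)):
    W=cloud("scene",D);m=(np.hypot(W[...,0]-.172,W[...,1]-.548)<.1)&(W[...,2]>.15)&(W[...,2]<.35)
    P=W[m];o=np.argsort(P[:,2])[:6];print(nm,len(P),P[o].round(3).tolist())
```

```text
[0.17251919 0.54837997 0.30357454] [-1.16275723e-04  8.44267091e-04  9.99999588e-01 -3.13600490e-04] [ 1.14500857e+00  2.76203950e-01  1.50535099e+00 -4.77570021e-05
  1.36070501e+00 -4.24089250e-01] 0.042798428272779424
open 1093 [[0.165, 0.503, 0.244], [0.157, 0.506, 0.245], [0.162, 0.5, 0.246], [0.163, 0.497, 0.246], [0.195, 0.591, 0.246], [0.197, 0.585, 0.247]]
half 1101 [[0.17, 0.569, 0.233], [0.165, 0.52, 0.234], [0.174, 0.519, 0.234], [0.181, 0.523, 0.235], [0.182, 0.52, 0.235], [0.182, 0.572, 0.235]]
```

Tips sit 59 mm below the TCP when open and 70 mm when half closed, so the hub grip is at TCP z ≈ .083. Now I go to the carrier.

>>> {"name": "servo_tool", "arguments": {
  "moves": [
    {"dp": [-0.078,-0.231,0],"delta_rot": [0,0,0],"fingers": 0.8},
    {"dp": [-0.078,-0.231,0],"delta_rot": [0,0,0],"fingers": 0.8},
    {"dp": [-0.078,-0.231,0],"delta_rot": [0,0,0],"fingers": 0.8},
    {"dp": [-0.078,-0.231,0],"delta_rot": [0,0,0],"fingers": 0.8},
    {"dp": [-0.078,-0.231,0],"delta_rot": [0,0,0],"fingers": 0.8}
  ]
}}

```text
clock: 1.15
position: [0.2507, 0.3158, 0.304]
ee_rot: [0.0, 0.0, 1.0, 0.0]
contact_force: [0.1, -0.2, 0.5]
width: 0.0685
gripper_force: 0.0
```

>>> {"name": "servo_tool", "arguments": {
  "moves": [
    {"dp": [-0.078,-0.231,0],"delta_rot": [0,0,0],"fingers": 0.8},
    {"dp": [-0.078,-0.231,0],"delta_rot": [0,0,0],"fingers": 0.8},
    {"dp": [-0.078,-0.231,0],"delta_rot": [0,0,0],"fingers": 0.8},
    {"dp": [-0.078,-0.231,0],"delta_rot": [0,0,0],"fingers": 0.8},
    {"dp": [-0.078,-0.231,0],"delta_rot": [0,0,0],"fingers": 0.8}
  ]
}}

```text
clock: 1.65
position: [0.3287, 0.0847, 0.3043]
ee_rot: [0.001, 0.0, 1.0, 0.0]
contact_force: [1.0, 0.6, 0.2]
width: 0.0683
gripper_force: 0.0
```

>>> {"name": "servo_tool", "arguments": {
  "moves": [
    {"dp": [-0.078,-0.231,0],"delta_rot": [0,0,0],"fingers": 0.8},
    {"dp": [-0.078,-0.231,0],"delta_rot": [0,0,0],"fingers": 0.8},
    {"dp": [-0.078,-0.231,0],"delta_rot": [0,0,0],"fingers": 0.8},
    {"dp": [-0.078,-0.231,0],"delta_rot": [0,0,0],"fingers": 0.8},
    {"dp": [-0.078,-0.231,0],"delta_rot": [0,0,0],"fingers": 0.8}
  ]
}}

```text
clock: 2.15
position: [0.4068, -0.1466, 0.3041]
ee_rot: [0.0, 0.001, 1.0, 0.0]
contact_force: [0.5, 0.9, 0.8]
width: 0.0685
gripper_force: 0.0
```

>>> {"name": "servo_tool", "arguments": {
  "moves": [
    {"dp": [-0.036,-0.114,0.18],"delta_rot": [0,0,0],"fingers": 0.8},
    {"dp": [-0.036,-0.114,0.18],"delta_rot": [0,0,0],"fingers": 0.8},
    {"dp": [-0.037,-0.115,0.18],"delta_rot": [0,0,0],"fingers": 0.8},
    {"dp": [-0.037,-0.114,0.18],"delta_rot": [0,0,0],"fingers": 0.8},
    {"dp": [0,0,0.18],"delta_rot": [0,0,0],"fingers": 0.8}
  ]
}}

```text
clock: 2.65
position: [0.4377, -0.2392, 0.1228]
ee_rot: [0.002, 0.002, 1.0, -0.002]
contact_force: [1.2, -0.4, -0.4]
width: 0.0683
gripper_force: 0.0
```

>>> {"name": "servo_tool", "arguments": {
  "moves": [
    {"dp": [0,0,0.1],"delta_rot": [0,0,0],"fingers": 0.8},
    {"dp": [0,0,0.07],"delta_rot": [0,0,0],"fingers": 0.8},
    {"dp": [0,0,0.035],"delta_rot": [0,0,0],"fingers": 0.8},
    {"dp": [0,0,0],"delta_rot": [0,0,0],"fingers": 0.8}
  ]
}}

```text
clock: 3.05
position: [0.4356, -0.2356, 0.0822]
ee_rot: [-0.001, 0.0, 1.0, 0.001]
contact_force: [-0.5, -0.9, 0.4]
width: 0.0684
gripper_force: 0.0
```

>>> {"name": "servo_tool", "arguments": {
  "moves": [
    {"dp": [0,0,0],"delta_rot": [0,0,0],"fingers": 0.2},
    {"dp": [0,0,0],"delta_rot": [0,0,0],"fingers": 0.2},
    {"dp": [0,0,0],"delta_rot": [0,0,0],"fingers": 0.2},
    {"dp": [0,0,0],"delta_rot": [0,0,0],"fingers": 0.2},
    {"dp": [0,0,0],"delta_rot": [0,0,0],"fingers": 0.2}
  ],
  "force": 60
}}

```text
clock: 3.55
position: [0.4368, -0.2366, 0.0844]
ee_rot: [0.001, -0.0, 1.0, -0.001]
contact_force: [-0.5, -0.2, 7.0]
width: 0.0402
gripper_force: 60.3
```

>>> {"name": "servo_tool", "arguments": {
  "moves": [
    {"dp": [0,0,-0.05],"delta_rot": [0,0,0],"fingers": 0.2},
    {"dp": [0,0,-0.2],"delta_rot": [0,0,0],"fingers": 0.2},
    {"dp": [0,0,-0.2],"delta_rot": [0,0,0],"fingers": 0.2},
    {"dp": [0,0,-0.2],"delta_rot": [0,0,0],"fingers": 0.2},
    {"dp": [0,0,-0.2],"delta_rot": [0,0,0],"fingers": 0.2}
  ]
}}

```text
clock: 4.05
position: [0.4353, -0.2352, 0.255]
ee_rot: [0.0, -0.0, 1.0, 0.0]
contact_force: [0.4, -0.6, -2.6]
width: 0.0404
gripper_force: 61.5
```

>>> {"name": "servo_tool", "arguments": {
  "moves": [
    {"dp": [-0.14,0.176,0],"delta_rot": [0,0,0],"fingers": 0.2},
    {"dp": [-0.14,0.176,0],"delta_rot": [0,0,0],"fingers": 0.2},
    {"dp": [-0.14,0.176,0],"delta_rot": [0,0,0],"fingers": 0.2},
    {"dp": [-0.14,0.176,0],"delta_rot": [0,0,0],"fingers": 0.2},
    {"dp": [-0.14,0.176,0],"delta_rot": [0,0,0],"fingers": 0.2}
  ]
}}

```text
clock: 4.55
position: [0.5762, -0.0579, 0.2534]
ee_rot: [-0.0, -0.0, 1.0, 0.0]
contact_force: [0.4, -0.8, -1.5]
width: 0.0404
gripper_force: 61.5
```

>>> {"name": "servo_tool", "arguments": {
  "moves": [
    {"dp": [-0.075,0.1,0],"delta_rot": [0,0,0],"fingers": 0.2},
    {"dp": [0,0,0],"delta_rot": [0,0,0],"fingers": 0.2},
    {"dp": [0,0,0],"delta_rot": [0,0,0],"fingers": 0.2},
    {"dp": [0,0,0],"delta_rot": [0,0,0],"fingers": 0.2}
  ]
}}

```text
clock: 4.95
position: [0.5899, -0.0404, 0.2529]
ee_rot: [-0.001, 0.0, 1.0, -0.0]
contact_force: [0.1, -0.4, -1.6]
width: 0.0404
gripper_force: 61.6
```

Run:
```python
from h import *
from rig import readout
s=readout.get_state();x,y,z=s["position"];print(s["position"].round(4),s["contact_force"].round(1),s["width"])
im=[]
for n in("top","scene"):
    p,d=imaging.get_image(n);W=cloud(n,d);np.savez(n+"1.npz",p=p,d=d)
    r=np.hypot(W[...,0]-x,W[...,1]-y);m=(r<.075)&(W[...,2]>.155)&(W[...,2]<.2)
    P=W[m&(r>.035)];k=[]
    A=np.c_[P[:,:2]-[x,y],np.ones(len(P))];c=np.linalg.lstsq(A,P[:,2],rcond=None)[0]
    print(n,len(P),"mid",((P.min(0)+P.max(0))/2).round(4),np.ptp(P,axis=0).round(3),"plane tilt,z",c.round(4))
    u,v=proj(n,[x,y,z-.07]).astype(int);q=p[max(v-75,0):max(v-75,0)+150,max(u-100,0):max(u-100,0)+200,::-1];print(u,v)
    im.append(cv2.resize(q,(400,300),interpolation=cv2.INTER_CUBIC))
cv2.imwrite("pics/held.png",np.hstack(im))
```

```text
[ 0.5899 -0.0404  0.2529] [ 0.1 -0.4 -1.6] 0.0403625600162489
top 417 mid [ 0.5753 -0.0386  0.1763] [0.048 0.118 0.011] plane tilt,z [-0.0004  0.0035  0.1783]
347 168
scene 565 mid [ 0.593  -0.0407  0.1741] [0.114 0.119 0.015] plane tilt,z [-0.0331 -0.0117  0.1779]
302 181
```

View pics/held.png

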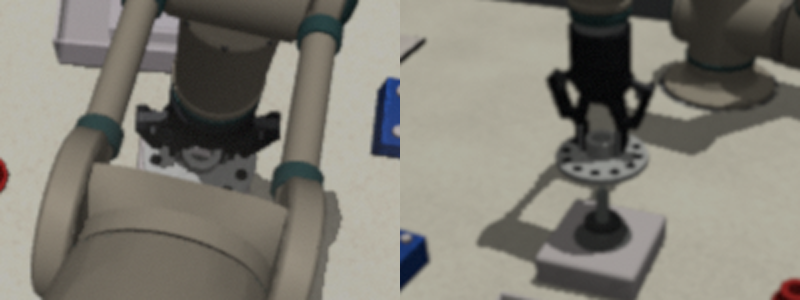

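The carrier is held level. It sits over the spindle within about 1 mm in both views (scene: disc at (302,181), spindle just below it). Now I lower it.

>>> {"name": "servo_tool", "arguments": {
  "moves": [
    {"dp": [0,0,0.1],"delta_rot": [0,0,0],"fingers": 0.2},
    {"dp": [0,0,0.075],"delta_rot": [0,0,0],"fingers": 0.2},
    {"dp": [0,0,0.06],"delta_rot": [0,0,0],"fingers": 0.2},
    {"dp": [0,0,0.06],"delta_rot": [0,0,0],"fingers": 0.2},
    {"dp": [0,0,0],"delta_rot": [0,0,0],"fingers": 0.2}
  ]
}}

```text
clock: 5.55
position: [0.59, -0.0401, 0.1922]
ee_rot: [-0.001, 0.0, 1.0, 0.0]
contact_force: [0.5, -0.1, -2.4]
width: 0.0406
gripper_force: 61.5
```

>>> {"name": "servo_tool", "arguments": {
  "moves": [
    {"dp": [0,0,0.05],"delta_rot": [0,0,0],"fingers": 0.2},
    {"dp": [0,0,0.05],"delta_rot": [0,0,0],"fingers": 0.2},
    {"dp": [0,0,0.04],"delta_rot": [0,0,0],"fingers": 0.2},
    {"dp": [0,0,0.01],"delta_rot": [0,0,0],"fingers": 0.2},
    {"dp": [0,0,0],"delta_rot": [0,0,0],"fingers": 0.2}
  ]
}}

```text
clock: 6.05
position: [0.5907, -0.0397, 0.1634]
ee_rot: [-0.0, -0.0, 1.0, 0.0]
contact_force: [0.4, 0.1, -2.4]
width: 0.0403
gripper_force: 61.5
```

>>> {"name": "servo_tool", "arguments": {
  "moves": [
    {"dp": [0,0,0.005],"delta_rot": [0,0,0],"fingers": 0.2},
    {"dp": [0,0,0.005],"delta_rot": [0,0,0],"fingers": 0.2},
    {"dp": [0,0,0.005],"delta_rot": [0,0,0],"fingers": 0.2},
    {"dp": [0,0,0],"delta_rot": [0,0,0],"fingers": 0.2}
  ]
}}

```text
clock: 6.45
position: [0.5909, -0.0398, 0.161]
ee_rot: [0.0, -0.0, 1.0, 0.0]
contact_force: [-0.7, 0.4, -2.1]
width: 0.0404
gripper_force: 61.6
```

>>> {"name": "servo_tool", "arguments": {
  "moves": [
    {"dp": [0,0,0.005],"delta_rot": [0,0,0],"fingers": 0.2},
    {"dp": [0,0,0.005],"delta_rot": [0,0,0],"fingers": 0.2},
    {"dp": [0,0,0],"delta_rot": [0,0,0],"fingers": 0.2},
    {"dp": [0,0,0],"delta_rot": [0,0,0],"fingers": 0.2}
  ]
}}

```text
clock: 6.85
position: [0.591, -0.0398, 0.1599]
ee_rot: [0.0, -0.0, 1.0, -0.0]
contact_force: [-2.5, 0.7, 6.0]
width: 0.0404
gripper_force: 62.2
```

Contact with the sleeve; I release it and go to the collar.

>>> {"name": "servo_tool", "arguments": {
  "moves": [
    {"dp": [0,0,0],"delta_rot": [0,0,0],"fingers": 0.8},
    {"dp": [0,0,0],"delta_rot": [0,0,0],"fingers": 0.8},
    {"dp": [0,0,-0.05],"delta_rot": [0,0,0],"fingers": 0.8},
    {"dp": [0,0,-0.2],"delta_rot": [0,0,0],"fingers": 0.8},
    {"dp": [0,0,-0.2],"delta_rot": [0,0,0],"fingers": 0.8}
  ]
}}

```text
clock: 7.35
position: [0.5905, -0.0398, 0.2494]
ee_rot: [-0.001, -0.0, 1.0, 0.0]
contact_force: [0.4, -0.2, 0.3]
width: 0.068
gripper_force: 0.0
```

>>> {"name": "servo_tool", "arguments": {
  "moves": [
    {"dp": [0.065,0.223,0],"delta_rot": [0,0,0],"fingers": 0.8},
    {"dp": [0.065,0.223,0],"delta_rot": [0,0,0],"fingers": 0.8},
    {"dp": [0.065,0.223,0],"delta_rot": [0,0,0],"fingers": 0.8},
    {"dp": [0.065,0.223,0],"delta_rot": [0,0,0],"fingers": 0.8},
    {"dp": [0.065,0.223,0],"delta_rot": [0,0,0],"fingers": 0.8}
  ]
}}

```text
clock: 7.85
position: [0.5254, 0.1848, 0.2497]
ee_rot: [0.001, 0.0, 1.0, 0.0]
contact_force: [1.1, 0.5, -0.5]
width: 0.0684
gripper_force: 0.0
```

>>> {"name": "servo_tool", "arguments": {
  "moves": [
    {"dp": [0.065,0.223,0],"delta_rot": [0,0,0],"fingers": 0.8},
    {"dp": [0.067,0.227,0],"delta_rot": [0,0,0],"fingers": 0.8},
    {"dp": [0,0,0.15],"delta_rot": [0,0,0],"fingers": 0.8},
    {"dp": [0,0,0.15],"delta_rot": [0,0,0],"fingers": 0.8},
    {"dp": [0,0,0.15],"delta_rot": [0,0,0],"fingers": 0.8}
  ]
}}

```text
clock: 8.35
position: [0.4995, 0.2742, 0.1589]
ee_rot: [0.001, -0.001, 1.0, 0.0]
contact_force: [0.2, -1.0, -0.1]
width: 0.0683
gripper_force: 0.0
```

Run:
```python
from h import *
from rig import readout
s=readout.get_state();print(s["position"].round(4),s["qpos"].round(2))
p,d=imaging.get_image("scene");W=cloud("scene",d);np.savez("scene2.npz",p=p,d=d)
r=np.hypot(W[...,0]-.591,W[...,1]+.04)
for a,b,R in((.08,.092,.075),(.1,.115,.03)):
    P=W[(r<R)&(W[...,2]>a)&(W[...,2]<b)];print(len(P),((P.min(0)+P.max(0))/2).round(4),np.ptp(P,axis=0).round(3),np.median(P[:,2]).round(4))
r=np.hypot(W[...,0]-.5,W[...,1]-.272)
P=W[(r<.035)&(W[...,2]>.003)&(W[...,2]<.04)];print("collar",len(P),((P.min(0)+P.max(0))/2).round(4),np.ptp(P,axis=0).round(3))
cv2.imwrite("pics/s2.png",cv2.resize(p[150:300,230:480,::-1],(750,450)))
```

```text
[0.4995 0.2742 0.1589] [ 0.38  0.38  1.73 -0.    1.02 -1.19]
780 [ 0.5892 -0.0413  0.086 ] [0.122 0.12  0.012] 0.0853
122 [ 0.5906 -0.0399  0.1074] [0.04  0.04  0.015] 0.1082
collar 342 [0.5053 0.2725 0.0184] [0.058 0.063 0.03 ]
```

View pics/s2.png

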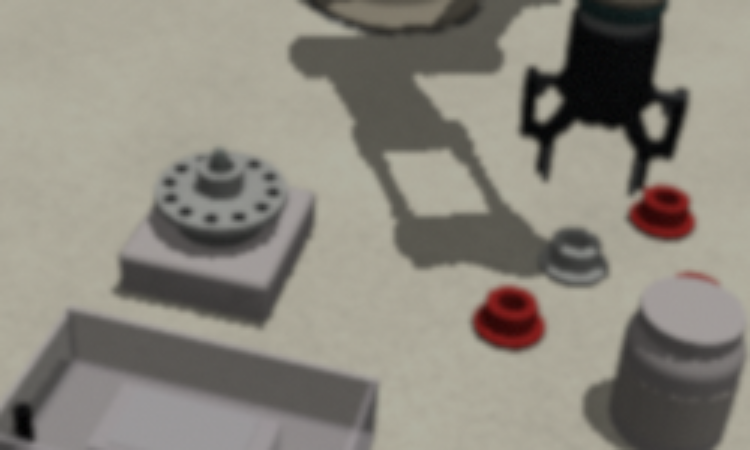

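The carrier rests level on the sleeve at (220,195) in the crop, with disc top at z=.085, and the spindle tip shows through it. The collar at (577,255) is untouched, below the gripper. Going down on the collar.

>>> {"name": "servo_tool", "arguments": {
  "moves": [
    {"dp": [0,0,0.15],"delta_rot": [0,0,0],"fingers": 0.8},
    {"dp": [0,0,0.12],"delta_rot": [0,0,0],"fingers": 0.8},
    {"dp": [0,0,0.08],"delta_rot": [0,0,0],"fingers": 0.8},
    {"dp": [0,0,0.03],"delta_rot": [0,0,0],"fingers": 0.8},
    {"dp": [0,0,0],"delta_rot": [0,0,0],"fingers": 0.8}
  ]
}}

```text
clock: 8.9
position: [0.4996, 0.2731, 0.083]
ee_rot: [-0.0, -0.0, 1.0, -0.0]
contact_force: [1.0, -1.4, -0.5]
width: 0.0683
gripper_force: 0.0
```

>>> {"name": "servo_tool", "arguments": {
  "moves": [
    {"dp": [0,0,0],"delta_rot": [0,0,0],"fingers": 0.2},
    {"dp": [0,0,0],"delta_rot": [0,0,0],"fingers": 0.2},
    {"dp": [0,0,0],"delta_rot": [0,0,0],"fingers": 0.2},
    {"dp": [0,0,0],"delta_rot": [0,0,0],"fingers": 0.2},
    {"dp": [0,0,0],"delta_rot": [0,0,0],"fingers": 0.2}
  ],
  "force": 80
}}

```text
clock: 9.4
position: [0.5004, 0.2735, 0.085]
ee_rot: [0.002, -0.0, 1.0, 0.001]
contact_force: [-0.1, -1.3, 5.0]
width: 0.043
gripper_force: 80.4
```

>>> {"name": "servo_tool", "arguments": {
  "moves": [
    {"dp": [0,0,-0.05],"delta_rot": [0,0,0],"fingers": 0.2},
    {"dp": [0,0,-0.2],"delta_rot": [0,0,0],"fingers": 0.2},
    {"dp": [0,0,-0.22],"delta_rot": [0,0,0],"fingers": 0.2},
    {"dp": [0,0,-0.24],"delta_rot": [0,0,0],"fingers": 0.2},
    {"dp": [0,0,-0.24],"delta_rot": [0,0,0],"fingers": 0.2}
  ]
}}

```text
clock: 9.9
position: [0.4989, 0.273, 0.2758]
ee_rot: [0.0, -0.0, 1.0, 0.0]
contact_force: [1.3, 0.2, -2.5]
width: 0.0431
gripper_force: 81.7
```

>>> {"name": "servo_tool", "arguments": {
  "moves": [
    {"dp": [-0.066,-0.223,0],"delta_rot": [0,0,0],"fingers": 0.2},
    {"dp": [-0.066,-0.223,0],"delta_rot": [0,0,0],"fingers": 0.2},
    {"dp": [-0.066,-0.223,0],"delta_rot": [0,0,0],"fingers": 0.2},
    {"dp": [-0.066,-0.223,0],"delta_rot": [0,0,0],"fingers": 0.2},
    {"dp": [-0.066,-0.223,0],"delta_rot": [0,0,0],"fingers": 0.2}
  ]
}}

```text
clock: 10.4
position: [0.5655, 0.0485, 0.2742]
ee_rot: [0.001, -0.0, 1.0, 0.0]
contact_force: [1.5, 0.5, -1.5]
width: 0.0433
gripper_force: 81.7
```

>>> {"name": "servo_tool", "arguments": {
  "moves": [
    {"dp": [-0.066,-0.223,0],"delta_rot": [0,0,0],"fingers": 0.2},
    {"dp": [-0.064,-0.227,0],"delta_rot": [0,0,0],"fingers": 0.2},
    {"dp": [0,0,0],"delta_rot": [0,0,0],"fingers": 0.2},
    {"dp": [0,0,0],"delta_rot": [0,0,0],"fingers": 0.2},
    {"dp": [0,0,0],"delta_rot": [0,0,0],"fingers": 0.2}
  ]
}}

```text
clock: 10.9
position: [0.591, -0.0389, 0.2733]
ee_rot: [-0.0, -0.0, 1.0, 0.0]
contact_force: [-0.2, -0.2, -1.3]
width: 0.0431
gripper_force: 81.8
```

Run:
```python
from h import *
from rig import readout
s=readout.get_state();x,y,z=s["position"];print(s["position"].round(4),s["contact_force"].round(1))
p,d=imaging.get_image("scene");W=cloud("scene",d)
r=np.hypot(W[...,0]-x,W[...,1]-y)
lum=p.mean(-1)
P=W[(r<.045)&(W[...,2]>.182)&(W[...,2]<.204)];print("flange",len(P),P.min(0).round(4),P.max(0).round(4),((P.min(0)+P.max(0))/2).round(4),np.ptp(P,axis=0).round(3))
cv2.imwrite("pics/s3.png",cv2.resize(p[110:260,230:380,::-1],(600,600),interpolation=cv2.INTER_CUBIC))
```

```text
[ 0.591  -0.0389  0.2733] [-0.2 -0.2 -1.3]
flange 177 [ 0.5753 -0.0696  0.1877] [ 0.6225 -0.0086  0.2036] [ 0.5989 -0.0391  0.1956] [0.047 0.061 0.016]
```

View pics/s3.png

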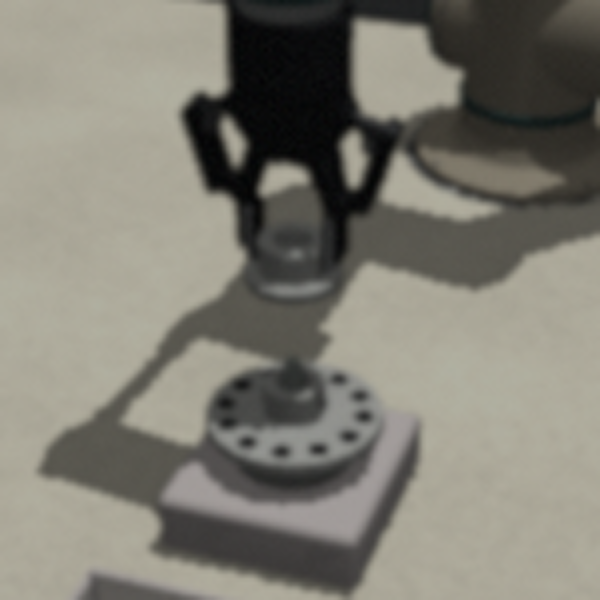

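The collar is held upright over the spindle (crop (293,265) above the tip (293,365)), within about 1 mm. I shift y by -1 mm and lower.

>>> {"name": "servo_tool", "arguments": {
  "moves": [
    {"dp": [0,-0.005,0.1],"delta_rot": [0,0,0],"fingers": 0.2},
    {"dp": [0,0,0.1],"delta_rot": [0,0,0],"fingers": 0.2},
    {"dp": [0,0,0.06],"delta_rot": [0,0,0],"fingers": 0.2},
    {"dp": [0,0,0.06],"delta_rot": [0,0,0],"fingers": 0.2},
    {"dp": [0,0,0],"delta_rot": [0,0,0],"fingers": 0.2}
  ],
  "force": 110
}}

```text
clock: 11.45
position: [0.5906, -0.0399, 0.2074]
ee_rot: [-0.002, -0.001, 1.0, 0.0]
contact_force: [-0.1, 0.6, -0.9]
width: 0.0423
gripper_force: 111.5
```

>>> {"name": "servo_tool", "arguments": {
  "moves": [
    {"dp": [0,0,0.03],"delta_rot": [0,0,0],"fingers": 0.2},
    {"dp": [0,0,0.02],"delta_rot": [0,0,0],"fingers": 0.2},
    {"dp": [0,0,0.01],"delta_rot": [0,0,0],"fingers": 0.2},
    {"dp": [0,0,0.01],"delta_rot": [0,0,0],"fingers": 0.2},
    {"dp": [0,0,0],"delta_rot": [0,0,0],"fingers": 0.2}
  ]
}}

```text
clock: 11.95
position: [0.5916, -0.0409, 0.1949]
ee_rot: [0.0, -0.0, 1.0, 0.0]
contact_force: [0.3, -0.7, -0.6]
width: 0.0423
gripper_force: 111.6
```

>>> {"name": "servo_tool", "arguments": {
  "moves": [
    {"dp": [0,0,0.01],"delta_rot": [0,0,0],"fingers": 0.2},
    {"dp": [0,0,0.015],"delta_rot": [0,0,0],"fingers": 0.2},
    {"dp": [0,0,0.015],"delta_rot": [0,0,0],"fingers": 0.2},
    {"dp": [0,0,0.015],"delta_rot": [0,0,0],"fingers": 0.2},
    {"dp": [0,0,0],"delta_rot": [0,0,0],"fingers": 0.2}
  ]
}}

```text
clock: 12.45
position: [0.5917, -0.0409, 0.1849]
ee_rot: [0.001, -0.0, 1.0, -0.0]
contact_force: [-1.0, 0.2, 4.7]
width: 0.0424
gripper_force: 112.2
```

>>> {"name": "servo_tool", "arguments": {
  "moves": [
    {"dp": [0,0,0.015],"delta_rot": [0,0,0],"fingers": 0.2},
    {"dp": [0,0,0.015],"delta_rot": [0,0,0],"fingers": 0.2},
    {"dp": [0,0,0.01],"delta_rot": [0,0,0],"fingers": 0.2},
    {"dp": [0,0,0.005],"delta_rot": [0,0,0],"fingers": 0.2},
    {"dp": [0,0,0],"delta_rot": [0,0,0],"fingers": 0.2}
  ]
}}

```text
clock: 12.95
position: [0.5917, -0.0409, 0.1758]
ee_rot: [0.001, -0.0, 1.0, -0.0]
contact_force: [-1.4, -0.5, 6.1]
width: 0.0424
gripper_force: 112.3
```

>>> {"name": "servo_tool", "arguments": {
  "moves": [
    {"dp": [0,0,0.005],"delta_rot": [0,0,0],"fingers": 0.2},
    {"dp": [0,0,0.005],"delta_rot": [0,0,0],"fingers": 0.2},
    {"dp": [0,0,0],"delta_rot": [0,0,0],"fingers": 0.2}
  ]
}}

```text
clock: 13.25
position: [0.5918, -0.0409, 0.1751]
ee_rot: [0.001, -0.0, 1.0, -0.0]
contact_force: [-3.6, -0.3, 12.1]
width: 0.0423
gripper_force: 113.1
```

>>> {"name": "servo_tool", "arguments": {
  "moves": [
    {"dp": [0,0,0.005],"delta_rot": [0,0,0],"fingers": 0.2},
    {"dp": [0,0,0.005],"delta_rot": [0,0,0],"fingers": 0.2},
    {"dp": [0,0,0],"delta_rot": [0,0,0],"fingers": 0.2}
  ]
}}

```text
clock: 13.55
position: [0.5919, -0.0409, 0.175]
ee_rot: [0.002, -0.0, 1.0, -0.0]
contact_force: [-5.7, 1.0, 21.9]
width: 0.0427
gripper_force: 114.1
```

It has bottomed: the force rises with no travel, at the expected height. I ease off, release, rise and move aside to check.

>>> {"name": "servo_tool", "arguments": {
  "moves": [
    {"dp": [0,0,-0.008],"delta_rot": [0,0,0],"fingers": 0.2},
    {"dp": [0,0,0],"delta_rot": [0,0,0],"fingers": 0.8},
    {"dp": [0,0,0],"delta_rot": [0,0,0],"fingers": 0.8},
    {"dp": [0,0,-0.03],"delta_rot": [0,0,0],"fingers": 0.8},
    {"dp": [0,0,-0.2],"delta_rot": [0,0,0],"fingers": 0.8}
  ]
}}

```text
clock: 14.05
position: [0.5888, -0.0403, 0.2141]
ee_rot: [-0.006, -0.0, 1.0, 0.001]
contact_force: [0.8, 0.6, 1.0]
width: 0.0682
gripper_force: 0.0
```

>>> {"name": "servo_tool", "arguments": {
  "moves": [
    {"dp": [0,0,-0.2],"delta_rot": [0,0,0],"fingers": 0.8},
    {"dp": [0.1,0.2,-0.1],"delta_rot": [0,0,0],"fingers": 0.8},
    {"dp": [0.1,0.2,0],"delta_rot": [0,0,0],"fingers": 0.8},
    {"dp": [0.1,0.2,0],"delta_rot": [0,0,0],"fingers": 0.8},
    {"dp": [0.1,0.2,0],"delta_rot": [0,0,0],"fingers": 0.8}
  ]
}}

```text
clock: 14.55
position: [0.5107, 0.1204, 0.2787]
ee_rot: [0.0, 0.0, 1.0, 0.0]
contact_force: [0.6, 0.2, -0.3]
width: 0.0682
gripper_force: 0.0
```

Run:
```python
from h import *
from rig import readout
s=readout.get_state();print(s["position"].round(4),s["contact_force"].round(1))
for n in("top","scene"):
    p,d=imaging.get_image(n);W=cloud(n,d);r=np.hypot(W[...,0]-.591,W[...,1]+.04)
    for k,a,b,R in(("disc",.058,.075,.07),("flange",.092,.104,.045),("neck",.112,.125,.03),("tip",.125,.14,.02)):
        P=W[(r<R)&(W[...,2]>a)&(W[...,2]<b)]
        if len(P):print(n,k,len(P),((P.min(0)+P.max(0))/2).round(4),np.ptp(P,axis=0).round(3),"zmed",np.median(P[:,2]).round(4))
cv2.imwrite("pics/s4.png",cv2.resize(p[130:280,180:480,::-1],(800,400),interpolation=cv2.INTER_CUBIC))
```

```text
[0.5107 0.1204 0.2787] [ 0.6  0.2 -0.3]
top disc 1310 [ 0.5893 -0.0379  0.0646] [0.118 0.118 0.012] zmed 0.0657
top flange 242 [ 0.5904 -0.0393  0.0979] [0.063 0.061 0.011] zmed 0.0977
top neck 278 [ 0.5903 -0.039   0.1185] [0.044 0.043 0.013] zmed 0.1195
top tip 14 [ 0.5912 -0.0386  0.1273] [0.009 0.007 0.004] zmed 0.1269
scene disc 735 [ 0.5928 -0.0402  0.0666] [0.116 0.119 0.016] zmed 0.0657
scene flange 155 [ 0.5953 -0.0414  0.098 ] [0.058 0.062 0.012] zmed 0.0973
scene neck 157 [ 0.592  -0.0412  0.1185] [0.046 0.042 0.013] zmed 0.119
scene tip 6 [ 0.5908 -0.0403  0.1272] [0.006 0.007 0.003] zmed 0.1271
```

View pics/s4.png

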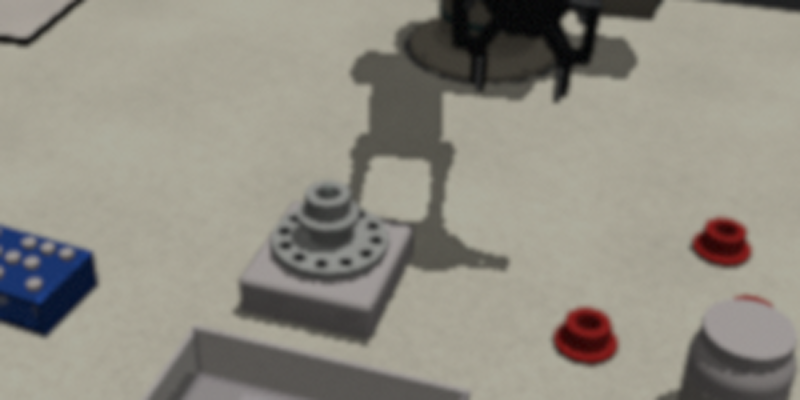

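The stack stands home at (328,225) in the crop. Disc top is at .0657 (nominal .066), flange at .0975 (.098) and neck top at .119 (.120), centred within about 2 mm. The rack and jar are untouched and the gripper is clear.

```bash
python3 -c "
from rig import manip
print(manip.sign_off())"
```

```text
the job is handed in; nothing more can be done
None
```

I handed the job in at about 14.7 s: carrier and collar are on the spindle with the sleeve pressed home, heights within about 1 mm of nominal and centred within about 2 mm by camera, rack and jar untouched; sign-off returned no verdict.

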